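Start the fixture's wing bolt without crossing its thread

ROBOT

A 7-joint arm with a two-finger parallel gripper is mounted at the origin on the work surface. World frame = base frame: x ahead of the robot, y to its left, z up, the work surface at z = 0. Lengths are in mm, angles in rad, forces in N, time in s.
With the tool pointing down it reaches from about 425 to 925 mm from the base axis. Payload 6.8 kg.
Tool frame: the origin (TCP) lies midway between the tips of the shut fingers; the grasp point (between the pads) lies 19 mm behind it; z points along the fingers, x is the direction in which the jaws open and shut, and the axes are right-handed (so a half turn about z gives the same grasp; the last joint's range is limited). The gripper opens to 88 mm and grips with 3 to 60 N. Pads are 20 mm wide; open, the fingers measure 115 mm over their backs; the gripper's body (75 mm by 178 mm) begins 61 mm behind the grasp point.
Start: joints at [1.149, 0.477, 0.022, 1.555, -0.011, 1.109, -0.083], TCP at [208.365, -642.053, 222.664] pointing down, gripper open.
Joint ranges: [-2.96, 2.96], [-0.34, 2.1], [-1.41, 1.46], [0.24, 2.44], [-1.37, 4.51], [0.17, 1.92], [-2.96, 2.96]. Speed limits (rad/s): [2.39, 2.39, 3.14, 3.14, 3.14, 3.14, 3.14].

INTERFACE

Orientations are given as a 3x3 rotation matrix whose columns are the frame's x, y, z axes.
In Python, from bench import r, imaging, order gives the robot as it stands. The module is installed in compiled form; this text tells all that it offers.
- The arm moves only by the tool step_arm, never from a script. Its argument "motion" is one flat list of numbers, 7 for each row, row after row: the turn, a rotation vector about the tool's x, y, z in rad, then the shift along the tool's x, y, z in m, then the closure, from -1 (fully open) to 1 (shut), so that 0 is half open. A call has 1 to 5 rows; each row shifts and turns the commanded pose from where the row before left it, along the tool's axes as they then stand; what a row does not reach is not made up. A row lasts 1/10 s, in which the tool goes at most 50 mm and 8.59 degrees, less where a joint would pass 70% of its speed; a pose out of reach is approached as far as the arm can. A call with a gripper value outside its range is refused whole. The fingers move at their own pace and stop on an object; the grip force is fixed at half the most. Time passes only in rows, so rows that do not move let the fingers close. It gives the time, the measured TCP pose, the force and the opening at its end, in the units of the state.
- r.read_state(): the state, without advancing time (a new reading comes with each control period).
- imaging.snapshot(name): name is "scene" or "top" or "wrist"; returns (picture, depth): 384x512x3 uint8, red, green, blue; 384x512 float32, mm along the optical axis (not along the pixel's ray), 0 where there is no reading.
- imaging.calibration(name): a dict with "fx", "fy", "cx", "cy" (pixels), "position" and "orientation" of the camera in the world; the wrist camera has in their place "tool_from_camera" (4x4, takes a point from camera to tool coordinates, whose origin is the TCP and whose axes are the tool frame's). Camera axes: x right, y up, looking along -z (the intrinsics and any distortion apply to the point x, -y, -z); pixel columns grow to the right and rows downward; lengths in mm; the calibration is good to about 2 mm. The wrist camera is an equidistant fisheye: a pixel r from the principal point sees the ray r / f radians off the axis. A picture is of the moment at which its call begins: read the wrist's pose just before it. calibration takes no time and is no camera call.
- order.hand_in(): hands the job in, once; it reports no verdict.
The state is a dict: "time": time; "q": joint angles; "dq": joint speeds; "joint_torque": joint torques, N m; "tcp_pos": TCP position; "tool_rot": TCP orientation; "wrist_force": force on the tool from outside, world axes, zero at the start; "torque": the same for the moment, N m; "opening": finger opening in mm.
Only numpy, scipy, OpenCV 4.12 (cv2) and the standard library are available. Lean on these libraries where they do the work, as an engineer would, in place of code of your own. Each camera call takes 0.05 s, during which the arm holds its last target.

TASK

The blue-and-yellow wing bolt stands loose in the grey threaded boss of the welding fixture, resting on top of the first thread. So that it does not cross-thread, turn it backward (counter-clockwise from above) until it drops into the start of the thread, then turn it forward (clockwise) one full turn from there. Finish still gripping the bolt's wing with it started like that, at rest and not run further in, and leave the other things on the bench where they are.

Things in the scene. Friction and masses are not known exactly. Their poses are not given: they have to be found in the camera images.
- fixture: dark steel base plate 220 x 150 x 14 mm, fixed to the bench, a 16 mm high steel block on it at each short end, an upright grey threaded boss in its middle (60 mm across, top 74 mm over the bench). Origin at the centre of the plate's underside, on the axis of boss and bolt; x along the plate's long side, z up.
- wing_bolt: upright bolt, about 0.6 kg. Head: an upright flat wing 40 mm long, 14 mm thick, 30 mm high, blue with one end yellow; below it a 13 mm round neck 17 mm long, then the 27 mm thread. Origin at the wing's centre, 141 mm over the bench when bolt_height is 0; x along the wing's length to the yellow end, y across its 14 mm thickness (grip there), z up.
- bolt_thread (a point): on the bolt's axis, 50 mm below the wing's centre. Right-hand thread: clockwise from above runs the bolt in, 8 mm down a turn, with 1 mm of play. The boss guides it: it stays upright on the axis, only turns and slides, cannot be pulled out. Turning takes 0.03 N m and it stays where it is left; it slides down by its weight unless thread or grip carries it.
- boss_mouth (a point): centre of the boss's top. The bolt at first rests on the first thread inside; the angle where it drops is hidden and varies: 0.9 to 3 rad backward (counter-clockwise) of the start. It rises up to 3.5 mm on the way, then falls 8 mm if free to slide; a tight grip holds it up, so slacken or open to let it fall. Forward from the start it jams; backward about 2 rad past the drop too.
- bolt_height (a joint): height of the wing bolt in m, down is negative: about 0 on the very beginning of the first thread, -0.001 to -0.004 at the start, about -0.008 just after it has dropped into the thread, about -0.016 one full turn further in, -0.0215 at its lower stop.
- spare_bolt: spare wing bolt lying on its side, 97 mm long, blue wing; origin under the middle of its thread. To be left alone.
- nut_plate: steel plate 80 x 50 x 12 mm with a 26 mm hole, lying flat; origin at the centre of its underside. To be left alone.
- tape_roll: cream roll of tape, 104 mm across, 25 mm high, lying flat; origin at the centre of its underside. To be left alone.
- spray_can: upright aluminium spray can with green label, 64 mm across, 190 mm high; origin at the centre of its underside. To be left alone.
- wire_brush: brush with a handle lying on the bench; origin at its underside. To be left alone.
- steel_cup: open steel cup, 76 mm across the rim, 85 mm high, standing mouth-up; origin at the centre of its underside. To be left alone.
- magnet_block: red welding magnet block 90 x 50 x 22 mm; origin at the centre of its underside. To be left alone.

How it is judged (in metres and radians):
On the way, in this order (a step that is already met when the one before it is completed fails the run):
1. the bolt has been turned back until it dropped into the start of the thread (value of joint bolt_height between -0.0105 and -0.0057 m), for 0.1 s.
2. the bolt has been turned forward one turn (value of joint bolt_height between -0.0184 and -0.0136 m), for 0.1 s.
At the end, for the whole second after the job is handed in: The bolt sits one turn in from where it dropped, give or take 0.3 turn (bolt_height between -18.4 and -13.6 mm), at rest, with the fingers gripping it (more than 2 N), and every other loose thing lies within 30 mm of where it was (all of step 2 and velocity of joint bolt_height between -0.004 and 0.004 m/s and angular speed of wing_bolt below 0.2 rad/s and contact force between the fingers and wing_bolt above 2 N and distance of each of spare_bolt, nut_plate, tape_roll, spray_can, wire_brush, steel_cup, magnet_block from where it was at the start of the episode below 0.03 m); the arm keeps its last pose, push and grip.
It fails at once if another thing on the bench is moved by more than 30 mm (distance of any of spare_bolt, nut_plate, tape_roll, spray_can, wire_brush, steel_cup, magnet_block from where it was at the start of the episode above 0.03 m).
It also fails if it takes over 72 s, if anything falls off the work surface, if the arm or the gripper's body presses on something with over 40 N, if the wrist force passes 120 N, or if a joint passes its speed limit or range.

## Working session

There is one attempt and no reset: what is moved stays moved. The work goes in short steps, Python scripts to look and compute and a tool call to move; the robot and the scene stay as the last step left them, time stands still between calls to the robot, and variables do not carry over. Pictures are saved under pics/ and viewed, and the job is handed in when it is done.

Besides the shell and the picture viewer there is one more tool, called by a JSON object that holds its "name" and its "arguments", one argument or row to a line. step_arm: Moves the arm, as the interface text tells. Its arguments: {"type":"object","properties":{"motion":{"type":"array","items":{"type":"number"}}},"required":["motion"]}

```bash
mkdir -p pics; python3 - <<'E'
from bench import r, imaging, order
import cv2
s=r.read_state()
for k,v in s.items(): print(k,v)
for n in ("scene","top","wrist"):
    p,d=imaging.snapshot(n); c=imaging.calibration(n); print(n,c)
    cv2.imwrite(f"pics/{n}0.png",p[:,:,::-1])
    import numpy as np; np.save(f"{n}0_d.npy",d)
E
```

```text
time 0.0
q [ 1.14889787  0.47778591  0.02232907  1.55644797 -0.01150865  1.10929903
 -0.08311828]
dq [-1.04514015e-04 -1.16114704e-03 -3.86416121e-04  9.81578397e-05
 -5.11742343e-04  2.96003188e-04  3.93559934e-04]
joint_torque [-2.87421517e-04 -5.82859039e+01  1.53462019e+00 -2.72618383e+01
 -5.43187908e-02  1.69550255e-02  2.09153845e-04]
tcp_pos [ 208.16144185 -641.46388726  221.69250549]
tool_rot [[ 3.08681745e-01 -9.51165141e-01 -6.73984155e-04]
 [-9.51163661e-01 -3.08682457e-01  1.68237746e-03]
 [-1.80826588e-03  1.21750026e-04 -9.99998358e-01]]
wrist_force [ 0.5846676  -0.22481711 -0.0867184 ]
torque [ 0.03493253 -0.01168928 -0.04686845]
opening 87.85833918463184
scene {'fx': 399.13501443645384, 'fy': 399.13501443645384, 'cx': 255.67020538240104, 'cy': 190.06424261503713, 'position': array([1035.20212737, -960.96708307,  872.90466748]), 'orientation': array([[ 0.90339659, -0.23122072,  0.36112542],
       [ 0.42838445,  0.52398437, -0.73615701],
       [-0.01900932,  0.81974225,  0.57241706]])}
top {'fx': 367.90998693552035, 'fy': 367.90998693552035, 'cx': 255.11073160020166, 'cy': 188.07939846340642, 'position': array([ 335.79767047,   10.13786091, 1204.47412771]), 'orientation': array([[ 0.02482496,  0.9799428 , -0.19772666],
       [-0.99968975,  0.02393303, -0.00689968],
       [-0.0020291 ,  0.1978366 ,  0.98023291]])}
wrist {'fx': 297.3186396354542, 'fy': 297.3186396354542, 'cx': 257.66363012775633, 'cy': 190.06071753827098, 'tool_from_camera': array([[ 9.99999355e-01, -1.57772142e-04,  1.12436216e-03,
        -4.47613377e-01],
       [ 1.92126007e-04, -9.52502108e-01, -3.04531931e-01,
        -8.47941451e+01],
       [ 1.11900399e-03,  3.04531951e-01, -9.52501464e-01,
        -1.62399323e+02],
       [ 0.00000000e+00,  0.00000000e+00,  0.00000000e+00,
         1.00000000e+00]])}
```

View pics/scene0.png

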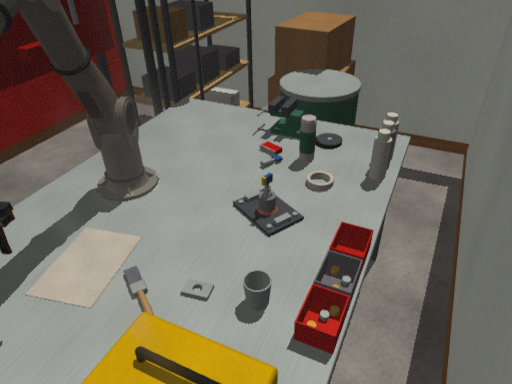

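View pics/top0.png

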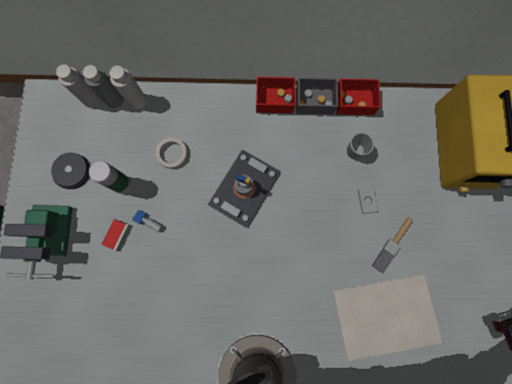

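View pics/wrist0.png

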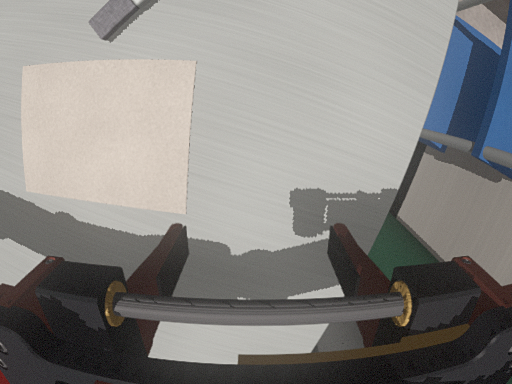

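The bolt stands on the fixture at about (244,183) in top and (267,180) in scene; the gripper is off to the right. I'll enlarge both and measure.

```bash
cat > h.py <<'E'
import numpy as np, cv2
from bench import r, imaging, order
def ray(c,u,v):
    R=c['orientation']; d=R@np.array([(u-c['cx'])/c['fx'],-(v-c['cy'])/c['fy'],-1.0]); return c['position'],d
def onz(c,u,v,z):
    o,d=ray(c,u,v); return o+d*(z-o[2])/d[2]
def masks(p):
    h=cv2.cvtColor(p,cv2.COLOR_RGB2HSV)
    b=cv2.inRange(h,(105,120,50),(128,255,255)); y=cv2.inRange(h,(20,130,90),(35,255,255))
    return b,y
E
python3 - <<'E'
from h import *
for n,(u0,v0,u1,v1) in dict(scene=(225,160,310,235),top=(205,150,285,230)).items():
    p=cv2.imread(f'pics/{n}0.png')[:,:,::-1]; d=np.load(f'{n}0_d.npy'); c=imaging.calibration(n)
    b,y=masks(p)
    for nm,m in(('b',b),('y',y)):
        vs,us=np.nonzero(m[v0:v1,u0:u1]); us=us+u0; vs=vs+v0
        print(n,nm,len(us),us.mean() if len(us) else 0,vs.mean() if len(us) else 0)
        if len(us):
            P=[]
            for u,v in zip(us,vs):
                o,dd=ray(c,u,v)
                if d[v,u]>0: P.append(o+dd*d[v,u])
            P=np.array(P); print(np.round(P[P[:,2]>110],0)[:60].tolist())
    cv2.imwrite(f'pics/{n}0z.png',cv2.resize(p[v0:v1,u0:u1,::-1],None,fx=7,fy=7,interpolation=cv2.INTER_NEAREST))
E
```

```text
scene b 16 268.9375 174.1875
[[577.0, 69.0, 151.0], [581.0, 68.0, 153.0], [585.0, 69.0, 153.0], [589.0, 67.0, 155.0], [576.0, 56.0, 154.0], [577.0, 62.0, 151.0], [582.0, 57.0, 155.0], [585.0, 60.0, 154.0], [587.0, 63.0, 153.0], [588.0, 69.0, 150.0], [578.0, 52.0, 153.0], [582.0, 51.0, 155.0], [584.0, 55.0, 153.0], [586.0, 57.0, 152.0], [583.0, 49.0, 152.0]]
scene y 19 262.94736842105266 179.68421052631578
[[569.0, 40.0, 154.0], [570.0, 44.0, 152.0], [574.0, 44.0, 153.0], [576.0, 47.0, 152.0], [570.0, 37.0, 152.0], [573.0, 37.0, 153.0], [579.0, 33.0, 157.0], [579.0, 40.0, 153.0], [569.0, 38.0, 148.0], [574.0, 36.0, 150.0], [570.0, 37.0, 144.0], [574.0, 35.0, 147.0], [570.0, 37.0, 140.0], [575.0, 34.0, 143.0], [571.0, 34.0, 138.0], [575.0, 33.0, 140.0], [572.0, 33.0, 136.0], [573.0, 38.0, 132.0], [576.0, 32.0, 133.0]]
top b 46 240.34782608695653 177.6086956521739
[[585.0, 72.0, 156.0], [585.0, 69.0, 157.0], [585.0, 66.0, 158.0], [586.0, 63.0, 152.0], [582.0, 71.0, 155.0], [583.0, 69.0, 151.0], [583.0, 66.0, 153.0], [582.0, 63.0, 156.0], [583.0, 60.0, 153.0], [583.0, 57.0, 155.0], [580.
[... 416 characters left out ...]
7.0, 48.0, 152.0], [575.0, 72.0, 146.0], [574.0, 69.0, 150.0], [574.0, 65.0, 154.0], [574.0, 62.0, 153.0], [573.0, 59.0, 156.0], [574.0, 57.0, 153.0], [574.0, 54.0, 152.0], [574.0, 51.0, 152.0], [571.0, 59.0, 153.0], [571.0, 57.0, 153.0], [572.0, 54.0, 151.0], [571.0, 51.0, 156.0], [570.0, 54.0, 147.0], [569.0, 51.0, 149.0]]
top y 16 247.5 180.0
[[577.0, 42.0, 157.0], [577.0, 39.0, 154.0], [578.0, 36.0, 153.0], [574.0, 42.0, 155.0], [574.0, 39.0, 157.0], [575.0, 36.0, 150.0], [571.0, 45.0, 153.0], [571.0, 42.0, 156.0], [571.0, 39.0, 157.0], [571.0, 36.0, 156.0], [568.0, 45.0, 155.0], [568.0, 42.0, 155.0], [568.0, 39.0, 154.0], [566.0, 45.0, 151.0], [565.0, 42.0, 153.0], [565.0, 39.0, 154.0]]
```

View pics/top0z.png

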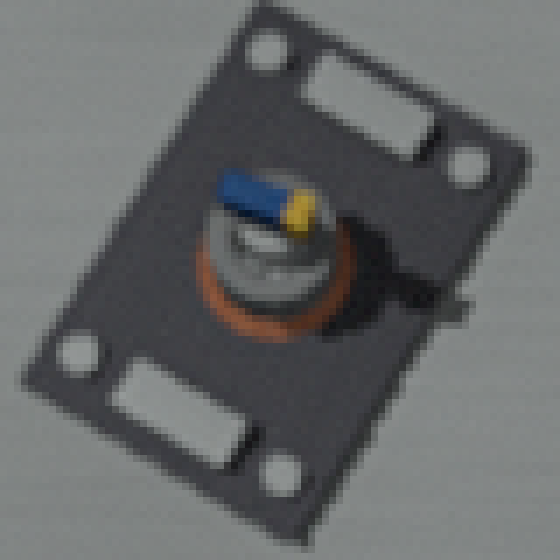

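View pics/scene0z.png

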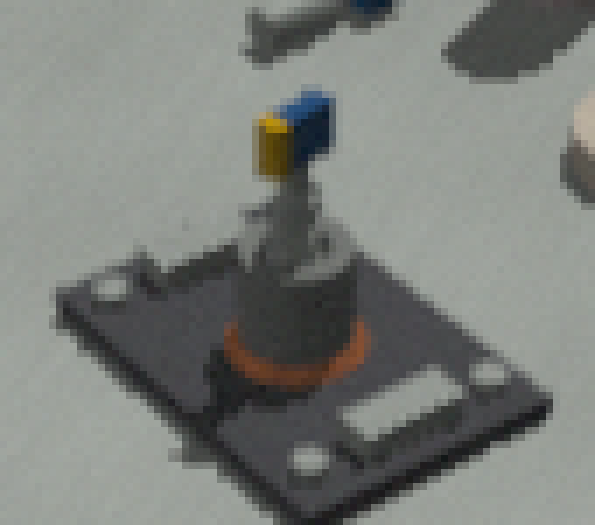

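```bash
python3 - <<'E'
from h import *
d=np.load('top0_d.npy');c=imaging.calibration('top')
P=[]
for v in range(140,215):
  for u in range(205,285):
    if d[v,u]>0:
      o,dd=ray(c,u,v);P.append(o+dd*d[v,u])
P=np.array(P)
for lo,hi in((70,79),(145,165)):
  Q=P[(P[:,2]>lo)&(P[:,2]<hi)]
  print(lo,len(Q),Q.mean(0),Q.min(0),Q.max(0))
  w,V=np.linalg.eigh(np.cov(Q[:,:2].T)); print(w,V, cv2.minAreaRect(Q[:,:2].astype(np.float32)))
E
```

```text
70 136 [569.53914561  52.84428155  74.47596408] [546.76199851  24.99890725  70.03036135] [605.47612392  81.87276222  78.57150047]
[233.44600937 327.08017085] [[-0.90568441 -0.42395254]
 [-0.42395254  0.90568441]] ((575.93212890625, 53.516353607177734), (55.576416015625, 59.04646301269531), 34.180442810058594)
145 74 [575.30535094  53.89090709 153.13255374] [563.68122788  33.30417165 145.07425201] [586.11154819  74.47954175 157.5895383 ]
[ 18.0635863  145.83417529] [[-0.95438956  0.29856417]
 [ 0.29856417  0.95438956]] ((575.8804931640625, 54.51866912841797), (40.50994110107422, 14.465804100036621), 72.48390197753906)
```

Top view: the wing's centre is near (575.6, 54), its top at about z 153 to 156, its long axis at 72.5°, with the yellow end toward -y. The boss centre agrees at (576, 53.5). I'll move above it.

{"name": "step_arm", "arguments": {
  "motion": [0,0,0,-0.034,-0.035,0,-1,0,0,0,-0.034,-0.035,0,-1,0,0,0,-0.034,-0.035,0,-1,0,0,0,-0.034,-0.035,0,-1,0,0,0,-0.034,-0.035,0,-1]
}}

```text
time: 0.65
tcp_pos: [322.8, -424.4, 222.5]
tool_rot: [[0.309, -0.951, -0.0], [-0.951, -0.309, 0.0], [-0.0, 0.0, -1.0]]
wrist_force: [1.1, 0.7, -0.8]
opening: 87.6
```

{"name": "step_arm", "arguments": {
  "motion": [0,0,0,-0.034,-0.035,0,-1,0,0,0,-0.034,-0.035,0,-1,0,0,0,-0.034,-0.035,0,-1,0,0,0,-0.034,-0.035,0,-1,0,0,0,-0.034,-0.035,0,-1]
}}

```text
time: 1.15
tcp_pos: [436.8, -208.8, 222.8]
tool_rot: [[0.308, -0.951, 0.0], [-0.951, -0.308, -0.0], [0.0, -0.0, -1.0]]
wrist_force: [1.2, -0.3, 0.9]
opening: 87.6
```

{"name": "step_arm", "arguments": {
  "motion": [0,0,0,-0.034,-0.035,0,-1,0,0,0,-0.034,-0.035,0,-1,0,0,0,-0.034,-0.035,0,-1,0,0,0,-0.034,-0.035,0,-1,0,0,0,-0.034,-0.035,0,-1]
}}

```text
time: 1.65
tcp_pos: [550.8, 6.8, 222.6]
tool_rot: [[0.308, -0.951, -0.0], [-0.951, -0.308, -0.0], [0.0, 0.0, -1.0]]
wrist_force: [0.6, -0.5, 0.3]
opening: 88.0
```

{"name": "step_arm", "arguments": {
  "motion": [0,0,-0.14,0,0,0,-1,0,0,-0.14,0,0,0,-1,0,0,-0.14,0,0,0,-1,0,0,-0.14,0,0,0,-1,0,0,-0.14,0,0,0,-1]
}}

```text
time: 2.15
tcp_pos: [550.1, 5.1, 222.4]
tool_rot: [[0.852, -0.524, -0.001], [-0.524, -0.852, -0.0], [-0.0, 0.0, -1.0]]
wrist_force: [0.2, 0.2, 0.4]
opening: 88.1
```

```bash
cat >> h.py <<'E'
def st():
    s=r.read_state(); R=s['tool_rot']
    print('t',round(s['time'],2),'tcp',np.round(s['tcp_pos'],1),'yaw',round(np.degrees(np.arctan2(R[1,0],R[0,0])),2),'zax',np.round(R[:,2],3),'q',np.round(s['q'],2),'F',np.round(s['wrist_force'],1),'M',np.round(s['torque'],2),'op',round(s['opening'],1)); return s
def goal(s,x,y,z,yaw):
    R=s['tool_rot']; d=R.T@(np.array([x,y,z])-s['tcp_pos']); print('shift tool mm',np.round(d,1))
    c=np.degrees(np.arctan2(R[1,0],R[0,0])); e=(yaw-c+180)%360-180; print('turn tool z rad',round(-np.radians(e),3))
E
python3 - <<'E'
from h import *
s=st(); goal(s,575.7,54,120,-17.5)
E
```

```text
t 2.15 tcp [550.1   5.1 222.4] yaw -31.58 zax [-0.001 -0.    -1.   ] q [ 0.28  0.32 -0.49  1.83  0.17  1.04 -0.83] F [0.2 0.2 0.4] M [-0.03 -0.02 -0.02] op 88.1
shift tool mm [ -3.8 -55.1 102.4]
turn tool z rad -0.246
```

{"name": "step_arm", "arguments": {
  "motion": [0,0,0,-0.0013,-0.0184,0,-1,0,0,0,-0.0013,-0.0184,0,-1,0,0,0,-0.0013,-0.0184,0,-1,0,0,-0.123,0,0,0,-1,0,0,-0.123,0,0,0,-1]
}}

```text
time: 2.65
tcp_pos: [576.1, 54.8, 222.3]
tool_rot: [[0.954, -0.3, -0.001], [-0.3, -0.954, 0.0], [-0.001, 0.0, -1.0]]
wrist_force: [0.2, -0.2, 0.3]
opening: 87.9
```

```bash
python3 - <<'E'
from h import *
s=st(); goal(s,575.7,54,120,-17.5)
p,d=imaging.snapshot('wrist'); cv2.imwrite('pics/wrist1.png',p[:,:,::-1])
c=imaging.calibration('wrist')
T=c['tool_from_camera']; b,y=masks(p)
for nm,m in(('b',b),('y',y)):
    n,l,stt,cen=cv2.connectedComponentsWithStats(m)
    for i in range(1,n):
        if stt[i,4]>40: print(nm,stt[i],cen[i])
np.save('w1d.npy',d)
E
```

```text
t 2.65 tcp [576.1  54.8 222.3] yaw -17.46 zax [-0.001  0.    -1.   ] q [ 0.23  0.37 -0.55  1.76  0.22  1.07 -0.7 ] F [ 0.2 -0.2  0.3] M [-0.04 -0.05  0.  ] op 87.9
shift tool mm [-1.000e-01  9.000e-01  1.023e+02]
turn tool z rad 0.001
b [250 178  16  19 119] [258.15966387 187.        ]
y [249 213  17  10 140] [257.4        217.41428571]
```

View pics/wrist1.png

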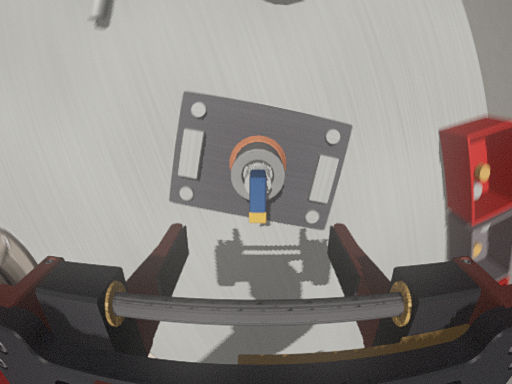

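The wrist view shows the wing centred between the fingers (column 258, principal column 257.7) and aligned, with the yellow end toward the palm at row 217. I'll descend and close loosely so the fingers work as a wrench and the bolt can slide.

{"name": "step_arm", "arguments": {
  "motion": [0,0,0,0,0.001,0.034,-0.6,0,0,0,0,0,0.034,-0.3,0,0,0,0,0,0.034,0,0,0,0,0,0,0,0.3,0,0,0,0,0,0,0.5]
}}

```text
time: 3.2
tcp_pos: [575.8, 53.1, 120.9]
tool_rot: [[0.952, -0.307, -0.001], [-0.307, -0.952, 0.0], [-0.001, 0.0, -1.0]]
wrist_force: [-0.1, -0.3, 0.5]
opening: 51.4
```

{"name": "step_arm", "arguments": {
  "motion": [0,0,0,0,0,0,0.6,0,0,0,0,0,0,0.62,0,0,0,0,0,0,0.62,0,0,0,0,0,0,0.62]
}}

```text
time: 3.6
tcp_pos: [576.3, 53.1, 121.5]
tool_rot: [[0.952, -0.306, 0.001], [-0.306, -0.952, 0.0], [0.001, -0.0, -1.0]]
wrist_force: [-0.4, 0.1, 0.3]
opening: 19.7
```

```bash
cat >> h.py <<'E'
def look(tag):
    # wing top height from depth, scene+wrist
    for n in('scene','top'):
        p,d=imaging.snapshot(n); c=imaging.calibration(n); b,y=masks(p)
        u0,v0,u1,v1=dict(scene=(235,150,300,215),top=(225,155,265,205))[n]
        cv2.imwrite(f'pics/{n}_{tag}.png',cv2.resize(p[v0-20:v1+20,u0-20:u1+20,::-1],None,fx=6,fy=6,interpolation=cv2.INTER_NEAREST))
        for nm,m in(('b',b),('y',y)):
            vs,us=np.nonzero(m[v0:v1,u0:u1]); us=us+u0; vs=vs+v0
            if len(us): print(n,nm,len(us),'mean',us.mean().round(1),vs.mean().round(1),'box',us.min(),us.max(),vs.min(),vs.max())
    s=st()
    p,d=imaging.snapshot('wrist'); cv2.imwrite(f'pics/wrist_{tag}.png',p[:,:,::-1]); b,y=masks(p)
    for nm,m in(('b',b),('y',y)):
        m[:, :200]=0; m[:,320:]=0; m[:150]=0; m[300:]=0
        vs,us=np.nonzero(m)
        if len(us)>5: 
            dd=d[vs,us]; print('wrist',nm,len(us),'mean',us.mean().round(1),vs.mean().round(1),'box',us.min(),us.max(),vs.min(),vs.max(),'depth med',np.median(dd[dd>0]))
    np.save('wd.npy',d)
E
python3 - <<'E'
from h import *
look('a')
E
```

```text
scene b 3 mean 265.7 175.3 box 265 266 175 176
scene y 22 mean 263.0 179.3 box 262 265 176 184
t 3.7 tcp [576.1  53.  121.1] yaw -17.83 zax [ 0.001 -0.    -1.   ] q [ 0.2   0.49 -0.51  1.86  0.3   0.88 -0.77] F [-0.7 -0.1 -0.5] M [-0.08 -0.04  0.05] op 16.7
wrist b 1093 mean 256.3 249.8 box 243 269 228 279 depth med 145.7534
wrist y 333 mean 255.8 288.1 box 243 269 281 294 depth med 152.73947
```

View pics/wrist_a.png

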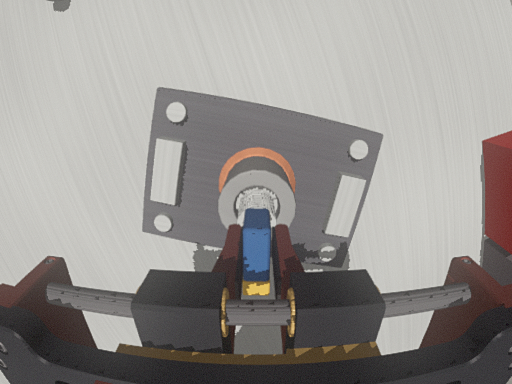

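View pics/scene_a.png

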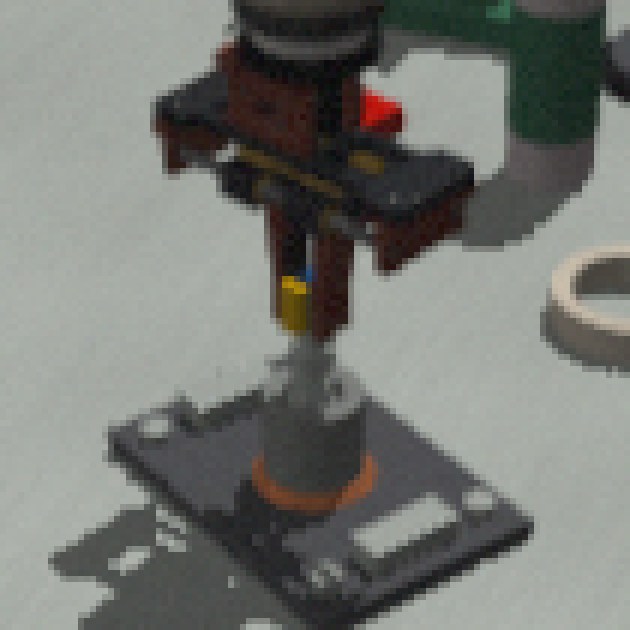

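The loose hold has an opening of 16.7 mm, with the wing between the pads and the TCP at z 121. Turning backward now.

{"name": "step_arm", "arguments": {
  "motion": [0,0,-0.14,0,0,0,0.62,0,0,-0.14,0,0,0,0.62,0,0,-0.14,0,0,0,0.62,0,0,-0.14,0,0,0,0.62,0,0,-0.14,0,0,0,0.62]
}}

```text
time: 4.25
tcp_pos: [576.9, 53.7, 121.4]
tool_rot: [[0.923, 0.384, 0.002], [0.384, -0.923, 0.001], [0.003, -0.0, -1.0]]
wrist_force: [1.0, 0.8, 2.5]
opening: 16.8
```

```bash
python3 - <<'E'
from h import *
look('b')
E
```

```text
scene b 11 mean 270.9 170.0 box 266 281 159 175
scene y 10 mean 266.4 180.6 box 265 267 178 184
t 4.35 tcp [576.9  53.6 121.2] yaw 22.35 zax [ 0.002  0.001 -1.   ] q [ 0.31  0.52 -0.67  1.85  0.41  0.91 -0.16] F [2.3 1.8 1.3] M [ 0.3  -0.52 -0.08] op 16.8
wrist b 815 mean 259.5 247.5 box 244 276 224 281 depth med 144.32016
wrist y 302 mean 254.5 288.6 box 242 268 280 295 depth med 152.20169
```

View pics/wrist_b.png

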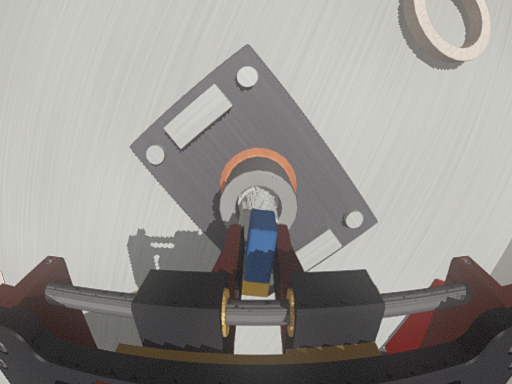

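{"name": "step_arm", "arguments": {
  "motion": [0,0,-0.14,0,0,0,0.62,0,0,-0.14,0,0,0,0.62,0,0,-0.14,0,0,0,0.62,0,0,0,0,0,0,0.62]
}}

```text
time: 4.8
tcp_pos: [577.9, 54.0, 121.6]
tool_rot: [[0.69, 0.723, 0.004], [0.723, -0.69, 0.002], [0.004, 0.002, -1.0]]
wrist_force: [3.7, 2.0, 4.0]
opening: 16.4
```

```bash
cat >> h.py <<'E'
def wl(tag):
    s=st()
    p,d=imaging.snapshot('wrist'); cv2.imwrite(f'pics/wrist_{tag}.png',p[:,:,::-1]); b,y=masks(p)
    for nm,m in(('b',b),('y',y)):
        m[:, :200]=0; m[:,320:]=0; m[:150]=0; m[310:]=0
        vs,us=np.nonzero(m)
        if len(us)>5: 
            dd=d[vs,us]; print('wrist',nm,len(us),'mean',us.mean().round(1),vs.mean().round(1),'box',us.min(),us.max(),vs.min(),vs.max(),'depth med',np.median(dd[dd>0]), cv2.minAreaRect(np.c_[us,vs].astype(np.float32))[2])
E
python3 - <<'E'
from h import *
wl('c')
E
```

```text
t 4.8 tcp [577.9  54.  121.6] yaw 46.34 zax [ 0.004  0.002 -1.   ] q [ 0.38  0.55 -0.77  1.84  0.47  0.93  0.21] F [3.7 2.  4. ] M [ 0.54 -0.99 -0.06] op 16.4
wrist b 480 mean 258.4 248.1 box 245 277 225 281 depth med 144.36217 7.125016689300537
wrist y 313 mean 254.4 288.5 box 242 268 280 295 depth med 151.93896 6.842773914337158
```

{"name": "step_arm", "arguments": {
  "motion": [0,0,-0.14,0,0,0,0.62,0,0,-0.14,0,0,0,0.62,0,0,-0.14,0,0,0,0.62,0,0,0,0,0,0,0.62]
}}

```text
time: 5.25
tcp_pos: [578.4, 55.0, 122.0]
tool_rot: [[0.335, 0.942, 0.005], [0.942, -0.335, 0.003], [0.005, 0.004, -1.0]]
wrist_force: [5.8, 4.8, 3.6]
opening: 16.8
```

```bash
python3 - <<'E'
from h import *
wl('d')
E
```

```text
t 5.25 tcp [578.4  55.  122. ] yaw 70.44 zax [ 0.005  0.003 -1.   ] q [ 0.44  0.59 -0.86  1.84  0.54  0.96  0.57] F [5.8 4.8 3.6] M [ 0.91 -1.31 -0.06] op 16.8
wrist b 381 mean 255.8 256.2 box 245 273 221 282 depth med 146.05362 6.340191841125488
wrist y 319 mean 254.8 289.1 box 242 268 269 296 depth med 151.99187 5.710593223571777
```

View pics/wrist_d.png

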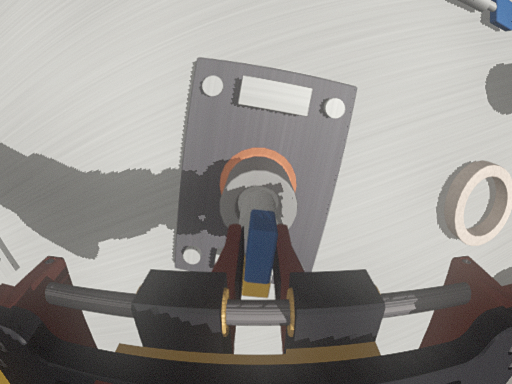

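The hold works and the bolt has not dropped yet (wing depth about 144 to 146 mm). The side force is growing, so I'll recentre the tool on the bolt axis.

{"name": "step_arm", "arguments": {
  "motion": [0,0,0,0.003,0.0015,0,0.62,0,0,0,0,0,0,0.62]
}}

```text
time: 5.5
tcp_pos: [577.8, 55.3, 120.2]
tool_rot: [[0.337, 0.941, -0.001], [0.941, -0.337, -0.001], [-0.001, -0.001, -1.0]]
wrist_force: [0.9, 1.1, 1.7]
opening: 16.6
```

```bash
python3 - <<'E'
from h import *
wl('e')
E
```

```text
t 5.5 tcp [577.8  55.3 120.2] yaw 70.3 zax [-0.001 -0.001 -1.   ] q [ 0.44  0.59 -0.86  1.83  0.54  0.97  0.57] F [0.9 1.1 1.7] M [ 0.31 -0.42  0.01] op 16.6
wrist b 342 mean 255.1 257.7 box 245 272 220 285 depth med 144.1676 5.7105937004089355
wrist y 324 mean 254.7 292.1 box 242 268 284 298 depth med 150.20108 6.842773914337158
```

{"name": "step_arm", "arguments": {
  "motion": [0,0,-0.14,0,0,0,0.62,0,0,-0.14,0,0,0,0.62,0,0,-0.14,0,0,0,0.62,0,0,0,0,0,0,0.62]
}}

```text
time: 5.95
tcp_pos: [577.7, 55.7, 120.2]
tool_rot: [[-0.079, 0.997, -0.001], [0.997, 0.079, 0.001], [0.001, -0.001, -1.0]]
wrist_force: [-0.5, 1.8, 2.4]
opening: 16.5
```

```bash
python3 - <<'E'
from h import *
wl('f')
E
```

```text
t 5.95 tcp [577.7  55.7 120.2] yaw 94.52 zax [-0.001  0.001 -1.   ] q [ 0.5   0.63 -0.96  1.83  0.61  1.01  0.94] F [-0.5  1.8  2.4] M [ 0.5  -0.06 -0.01] op 16.5
wrist b 116 mean 256.0 261.4 box 246 269 221 286 depth med 145.61392 2.726311206817627
wrist y 298 mean 256.7 292.6 box 244 270 285 299 depth med 150.30544 4.573921203613281
```

{"name": "step_arm", "arguments": {
  "motion": [0,0,-0.14,0,0,0,0.62,0,0,-0.14,0,0,0,0.62,0,0,-0.14,0,0,0,0.62,0,0,0,0,0,0,0.62]
}}

```text
time: 6.4
tcp_pos: [577.0, 56.2, 120.0]
tool_rot: [[-0.478, 0.879, -0.002], [0.879, 0.478, 0.001], [0.002, -0.002, -1.0]]
wrist_force: [-2.5, 3.9, 0.6]
opening: 17.0
```

```bash
python3 - <<'E'
from h import *
wl('g')
E
```

```text
t 6.4 tcp [577.   56.2 120. ] yaw 118.52 zax [-0.002  0.001 -1.   ] q [ 0.55  0.68 -1.05  1.83  0.67  1.05  1.3 ] F [-2.5  3.9  0.6] M [ 0.9   0.33 -0.07] op 17.0
wrist b 37 mean 255.3 253.5 box 246 273 218 278 depth med 151.51222 10.12467098236084
wrist y 306 mean 255.6 287.0 box 243 268 279 294 depth med 157.08482 4.969740867614746
```

View pics/wrist_g.png

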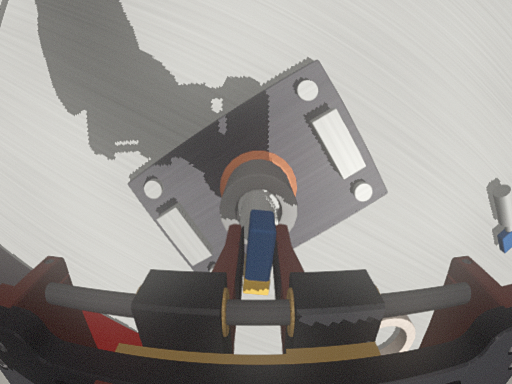

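The wing fell about 7 mm relative to the tool (yellow depth 150.3 to 157.1). I'll check its absolute height and where the axis is.

```bash
cat >> h.py <<'E'
def wpts(tag):
    s=st(); p,d=imaging.snapshot('wrist'); c=imaging.calibration('wrist')
    cv2.imwrite(f'pics/wrist_{tag}.png',p[:,:,::-1])
    h=cv2.cvtColor(p,cv2.COLOR_RGB2HSV)
    m=cv2.inRange(h,(105,100,25),(130,255,255))|cv2.inRange(h,(18,110,60),(35,255,255))
    m[:,:238]=0;m[:,280:]=0;m[:200]=0;m[305:]=0
    vs,us=np.nonzero(m); z=d[vs,us]; ok=z>0; us,vs,z=us[ok],vs[ok],z[ok]
    x=(us-c['cx'])/c['fx']; y=(vs-c['cy'])/c['fy']; rr=np.hypot(x,y); k=np.tan(rr)/np.maximum(rr,1e-9)
    Pc=np.c_[x*k*z,-y*k*z,-z,np.ones_like(z)]
    Pt=(c['tool_from_camera']@Pc.T)[:3].T
    W=(s['tool_rot']@Pt.T).T+s['tcp_pos']
    zt=np.percentile(W[:,2],[50,75,90]); top=W[:,2]>zt[2]-4
    T=Pt[top]; print('n',len(W),top.sum(),'topz',np.round(zt,1),'top tool ctr',T.mean(0).round(1),'min',T.min(0).round(1),'max',T.max(0).round(1),'world ctr',W[top].mean(0).round(1), 'rect',cv2.minAreaRect(T[:,:2].astype(np.float32)))
E
python3 - <<'E'
from h import *
wpts('h')
E
```

```text
t 6.45 tcp [577.   56.1 120.1] yaw 118.33 zax [-0.002  0.001 -1.   ] q [ 0.55  0.68 -1.05  1.83  0.67  1.05  1.3 ] F [-2.5  4.5  0.1] M [ 1.05  0.43 -0.09] op 16.6
n 1560 1351 topz [148.6 149.1 149.5] top tool ctr [  0.7  -1.2 -28.6] min [ -7.2 -20.9 -30.5] max [  9.2  20.7 -25.4] world ctr [575.7  56.1 148.7] rect ((0.9517717361450195, -0.12064361572265625), (13.628016471862793, 41.021385192871094), 4.8016438484191895)
```

Wing top at z 148.7 gives bolt_height of about -7.3 mm, so it has dropped in. Now I'll lower and recentre slightly, and turn forward.

{"name": "step_arm", "arguments": {
  "motion": [0,0,0,0.0018,0,0.006,0.62,0,0,0.14,0,0,0,0.62,0,0,0.14,0,0,0,0.62,0,0,0.14,0,0,0,0.62,0,0,0.14,0,0,0,0.62]
}}

```text
time: 7.0
tcp_pos: [576.0, 56.3, 113.4]
tool_rot: [[0.07, 0.998, -0.003], [0.998, -0.07, -0.001], [-0.001, -0.003, -1.0]]
wrist_force: [-0.9, 3.1, -4.0]
opening: 16.6
```

```bash
python3 - <<'E'
from h import *
wpts('i')
E
```

```text
t 7.0 tcp [576.   56.3 113.4] yaw 85.96 zax [-0.003 -0.001 -1.   ] q [ 0.47  0.62 -0.92  1.84  0.59  0.98  0.8 ] F [-0.9  3.1 -4. ] M [0.72 0.16 0.02] op 16.6
n 2043 1652 topz [148.2 148.7 149.1] top tool ctr [  0.5  -3.2 -35.7] min [ -7.9 -28.5 -93.4] max [  9.5  18.2 -31.7] world ctr [572.9  57.1 149.1] rect ((0.4052410125732422, -4.548944473266602), (46.84761047363281, 14.79792594909668), 84.29878234863281)
```

{"name": "step_arm", "arguments": {
  "motion": [0,0,0.14,0.001,0,0.001,0.62,0,0,0.14,0,0,0,0.62,0,0,0.14,0,0,0,0.62,0,0,0.14,0,0,0,0.62,0,0,0.14,0,0,0,0.62]
}}

```text
time: 7.55
tcp_pos: [576.7, 56.1, 113.0]
tool_rot: [[0.695, 0.719, -0.002], [0.719, -0.695, -0.003], [-0.003, 0.001, -1.0]]
wrist_force: [-1.7, -0.1, -2.6]
opening: 16.7
```

```bash
python3 - <<'E'
from h import *
wpts('j')
E
```

```text
t 7.55 tcp [576.7  56.1 113. ] yaw 46.0 zax [-0.002 -0.003 -1.   ] q [ 0.36  0.56 -0.76  1.84  0.48  0.93  0.19] F [-1.7 -0.1 -2.6] M [-0.06  0.25  0.01] op 16.7
n 1957 1698 topz [147.3 147.7 148.1] top tool ctr [  0.2  -3.8 -35.2] min [ -8.4 -28.9 -93.2] max [  9.6  17.9 -31.2] world ctr [574.2  59.  148.2] rect ((0.20510578155517578, -5.175809860229492), (47.05766296386719, 15.184419631958008), 84.3969955444336)
```

View pics/wrist_j.png

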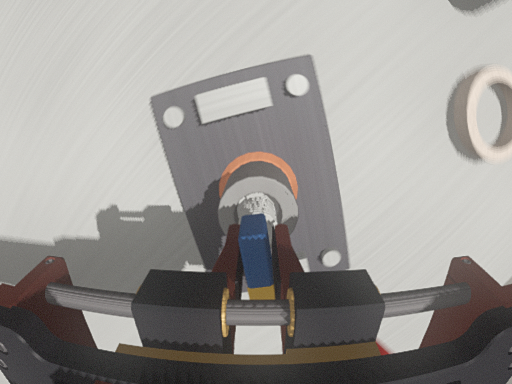

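The wing follows and sinks. Continuing forward.

{"name": "step_arm", "arguments": {
  "motion": [0,0,0.14,-0.001,-0.001,0.001,0.62,0,0,0.14,0,0,0,0.62,0,0,0.14,0,0,0.001,0.62,0,0,0.14,0,0,0,0.62,0,0,0.14,0,0,0,0.62]
}}

```text
time: 8.1
tcp_pos: [576.5, 55.9, 112.0]
tool_rot: [[0.994, 0.105, 0.001], [0.105, -0.994, -0.003], [0.0, 0.003, -1.0]]
wrist_force: [-0.6, -1.7, 1.5]
opening: 16.8
```

{"name": "step_arm", "arguments": {
  "motion": [0,0,0.14,0,0,0.001,0.62,0,0,0.14,0,0,0,0.62,0,0,0.14,0,0,0,0.62,0,0,0.14,0,0,0,0.62,0,0,0.14,0,0,0,0.62]
}}

```text
time: 8.6
tcp_pos: [576.2, 55.9, 111.0]
tool_rot: [[0.828, -0.56, -0.0], [-0.56, -0.828, -0.003], [0.002, 0.003, -1.0]]
wrist_force: [-1.5, -2.8, 3.0]
opening: 17.0
```

```bash
python3 - <<'E'
from h import *
wpts('k')
E
```

```text
t 8.6 tcp [576.2  55.9 111. ] yaw -34.06 zax [-0.    -0.003 -1.   ] q [ 0.13  0.49 -0.43  1.86  0.27  0.85 -1.03] F [-1.5 -2.8  3. ] M [-0.52  0.41  0.09] op 17.0
n 2005 1715 topz [145.3 145.8 146.2] top tool ctr [ -0.4  -4.5 -35.2] min [ -9.8 -29.6 -93.2] max [  8.7  17.5 -31.4] world ctr [578.3  60.  146.2] rect ((-0.7568202018737793, -5.70404052734375), (47.33154296875, 15.565742492675781), 84.28651428222656)
```

View pics/wrist_k.png

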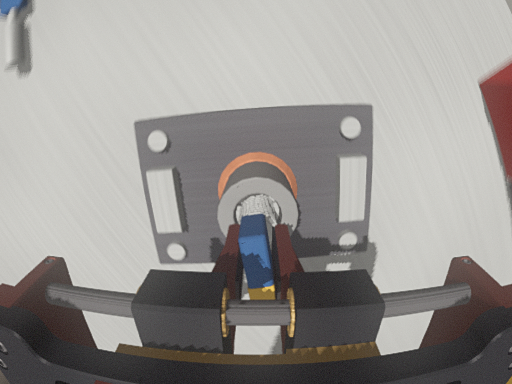

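{"name": "step_arm", "arguments": {
  "motion": [0,0,0.14,0,0,0.001,0.62,0,0,0.14,0,0,0,0.62,0,0,0.14,0,0,0,0.62,0,0,0.14,0,0,0,0.62,0,0,0.14,0,0,0,0.62]
}}

```text
time: 9.15
tcp_pos: [576.3, 56.4, 109.7]
tool_rot: [[0.275, -0.961, 0.0], [-0.961, -0.275, -0.002], [0.002, 0.0, -1.0]]
wrist_force: [-1.1, -2.0, 1.2]
opening: 16.7
```

{"name": "step_arm", "arguments": {
  "motion": [0,0,0.14,0,0,0.0005,0.62,0,0,0.14,0,0,0,0.62,0,0,0.14,0,0,0,0.62,0,0,0,0,0,0,0.62]
}}

```text
time: 9.55
tcp_pos: [576.2, 56.7, 109.1]
tool_rot: [[-0.137, -0.991, -0.0], [-0.991, 0.137, -0.002], [0.002, -0.0, -1.0]]
wrist_force: [-1.4, -3.0, 2.4]
opening: 16.9
```

```bash
python3 - <<'E'
from h import *
wpts('l')
E
```

```text
t 9.55 tcp [576.2  56.7 109.1] yaw -97.89 zax [-0.    -0.002 -1.   ] q [-0.07  0.46 -0.17  1.88  0.11  0.81 -2.01] F [-1.4 -3.   2.4] M [-0.54  0.23  0.03] op 16.9
n 1748 1650 topz [144.1 144.6 145. ] top tool ctr [ -0.3  -3.6 -35.9] min [ -8.8 -29.5 -93.8] max [  7.9  17.5 -31.9] world ctr [579.7  56.5 145. ] rect ((-0.6820724010467529, -5.548078536987305), (47.03132247924805, 13.830920219421387), 84.55034637451172)
```

View pics/wrist_l.png

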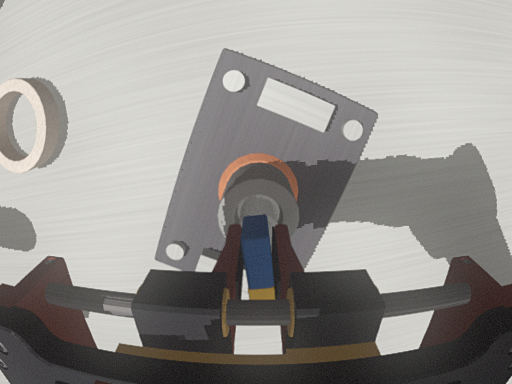

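That is 204° of bolt turn and 4.5 mm of sinking, which matches 8 mm per turn. The last joint is at -2.0, so I'll open, swing back half a turn and regrip.

{"name": "step_arm", "arguments": {
  "motion": [0,0,0,0,0,0,0.3,0,0,0,0,0,0,0,0,0,0,0,0,0,-0.4,0,0,0,0,0,0,-0.4,0,0,0,0,0,0,-0.4]
}}

```text
time: 10.1
tcp_pos: [576.2, 58.1, 109.1]
tool_rot: [[-0.139, -0.99, 0.0], [-0.99, 0.139, 0.0], [-0.0, -0.0, -1.0]]
wrist_force: [-0.0, 0.2, 0.5]
opening: 53.1
```

{"name": "step_arm", "arguments": {
  "motion": [0,0,-0.14,0,0,0,-0.4,0,0,-0.14,0,0,0,-0.4,0,0,-0.14,0,0,0,-0.4,0,0,-0.14,0,0,0,-0.4,0,0,-0.14,0,0,0,-0.4]
}}

```text
time: 10.6
tcp_pos: [576.1, 58.0, 109.2]
tool_rot: [[0.536, -0.844, 0.0], [-0.844, -0.536, 0.0], [0.0, -0.0, -1.0]]
wrist_force: [0.4, -0.8, 0.2]
opening: 61.6
```

```bash
python3 - <<'E'
from h import *
wpts('m')
E
```

```text
t 10.6 tcp [576.1  58.  109.2] yaw -57.57 zax [ 0.  0. -1.] q [ 0.06  0.48 -0.34  1.87  0.21  0.83 -1.4 ] F [ 0.4 -0.8  0.2] M [-0.01  0.03  0.02] op 61.6
n 1231 971 topz [143.9 144.5 144.9] top tool ctr [  0.9  -2.3 -34.9] min [-10.9 -19.7 -36.8] max [ 10.3  16.8 -31.8] world ctr [578.6  58.4 144.1] rect ((0.7610487937927246, -0.6402339935302734), (13.316842079162598, 39.72090148925781), 31.621667861938477)
```

View pics/wrist_m.png

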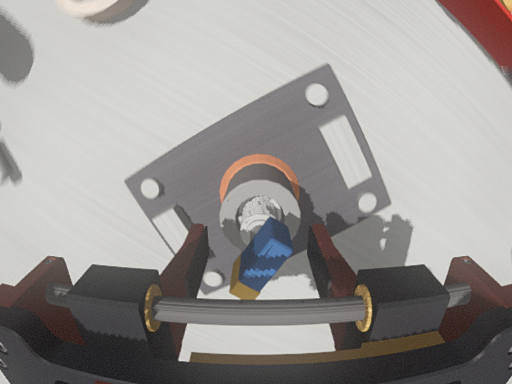

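{"name": "step_arm", "arguments": {
  "motion": [0,0,0,0.0009,0,0,-0.4,0,0,-0.144,0,0,0,-0.4,0,0,-0.144,0,0,0,-0.4,0,0,-0.144,0,0,0,-0.4,0,0,-0.144,0,0,0,-0.4]
}}

```text
time: 11.15
tcp_pos: [576.6, 57.1, 109.2]
tool_rot: [[0.908, -0.42, 0.0], [-0.42, -0.908, -0.0], [0.0, 0.0, -1.0]]
wrist_force: [-0.2, 0.1, -1.2]
opening: 61.6
```

{"name": "step_arm", "arguments": {
  "motion": [0,0,-0.144,0,0,0,-0.4,0,0,-0.144,0,0,0,-0.4,0,0,-0.144,0,0,0,-0.4,0,0,-0.144,0,0,0,-0.4,0,0,-0.144,0,0,0,-0.4]
}}

```text
time: 11.65
tcp_pos: [576.6, 57.1, 109.1]
tool_rot: [[0.959, 0.283, -0.0], [0.283, -0.959, -0.0], [-0.0, 0.0, -1.0]]
wrist_force: [-0.4, 0.4, -0.4]
opening: 61.5
```

{"name": "step_arm", "arguments": {
  "motion": [0,0,-0.144,0,0,0,-0.4,0,0,-0.144,0,0,0,-0.4,0,0,-0.144,0,0,0,-0.4,0,0,-0.144,0,0,0,-0.4,0,0,-0.144,0,0,0,-0.4]
}}

```text
time: 12.15
tcp_pos: [576.6, 57.0, 109.1]
tool_rot: [[0.534, 0.845, -0.0], [0.845, -0.534, -0.0], [-0.0, 0.0, -1.0]]
wrist_force: [-0.4, -0.4, 0.1]
opening: 61.5
```

{"name": "step_arm", "arguments": {
  "motion": [0,0,-0.144,0,0,0,-0.4,0,0,-0.144,0,0,0,-0.4,0,0,-0.144,0,0,0,-0.4,0,0,-0.144,0,0,0,-0.4,0,0,0,0,0,0,-0.4]
}}

```text
time: 12.65
tcp_pos: [576.4, 56.9, 108.7]
tool_rot: [[-0.008, 1.0, -0.001], [1.0, 0.008, 0.0], [0.0, -0.001, -1.0]]
wrist_force: [0.3, -0.0, 0.7]
opening: 61.5
```

```bash
python3 - <<'E'
from h import *
wpts('n')
E
```

```text
t 12.65 tcp [576.4  56.9 108.7] yaw 90.46 zax [-0.001  0.    -1.   ] q [ 0.48  0.64 -0.93  1.84  0.61  0.98  0.86] F [ 0.3 -0.   0.7] M [ 0.07 -0.11 -0.01] op 61.5
n 1492 979 topz [143.8 144.4 144.9] top tool ctr [ -0.6 -10.2 -35.4] min [ -6.4 -21.2 -37.3] max [  8.1   9.8 -32.2] world ctr [566.2  56.2 144.1] rect ((0.6352324485778809, -5.624961853027344), (14.475290298461914, 30.957401275634766), 1.171531081199646)
```

View pics/wrist_n.png

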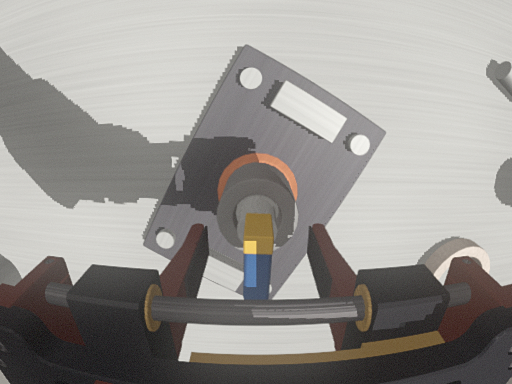

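Aligned, with the yellow end now away from the palm. Closing loosely again and turning the last half turn.

{"name": "step_arm", "arguments": {
  "motion": [0,0,0,0,0,0,0,0,0,0,0,0,0,0.3,0,0,0,0,0,0,0.6,0,0,0,0,0,0,0.62,0,0,0,0,0,0,0.62]
}}

```text
time: 13.2
tcp_pos: [576.6, 57.2, 109.2]
tool_rot: [[-0.01, 1.0, 0.0], [1.0, 0.01, -0.0], [-0.0, 0.0, -1.0]]
wrist_force: [-0.0, -0.3, 0.5]
opening: 25.1
```

{"name": "step_arm", "arguments": {
  "motion": [0,0,0.14,0,0,0,0.62,0,0,0.14,0,0,0,0.62,0,0,0.14,0,0,0.001,0.62,0,0,0.14,0,0,0,0.62,0,0,0.14,0,0,0,0.62]
}}

```text
time: 13.7
tcp_pos: [576.7, 56.2, 108.3]
tool_rot: [[0.641, 0.767, 0.0], [0.767, -0.641, -0.001], [-0.001, 0.001, -1.0]]
wrist_force: [0.1, -1.7, 0.8]
opening: 16.9
```

{"name": "step_arm", "arguments": {
  "motion": [0,0,0.14,0,0,0.001,0.62,0,0,0.14,0,0,0,0.62,0,0,0.14,0,0,0,0.62,0,0,0.14,0,0,0,0.62,0,0,0.14,0,0,0,0.62]
}}

```text
time: 14.2
tcp_pos: [576.4, 56.1, 107.3]
tool_rot: [[0.985, 0.174, -0.0], [0.174, -0.985, -0.002], [-0.001, 0.002, -1.0]]
wrist_force: [-1.0, -2.5, 0.6]
opening: 16.9
```

{"name": "step_arm", "arguments": {
  "motion": [0,0,0.14,0,0,0.001,0.62,0,0,0.14,0,0,0,0.62,0,0,0.14,0,0,0,0.62,0,0,0.14,0,0,0,0.62,0,0,0.14,0,0,0,0.62]
}}

```text
time: 14.7
tcp_pos: [576.2, 56.1, 106.4]
tool_rot: [[0.865, -0.502, -0.001], [-0.502, -0.865, -0.002], [0.0, 0.002, -1.0]]
wrist_force: [-1.1, -2.9, 2.1]
opening: 17.0
```

```bash
python3 - <<'E'
from h import *
wpts('o')
E
```

```text
t 14.7 tcp [576.2  56.1 106.4] yaw -30.11 zax [-0.001 -0.002 -1.   ] q [ 0.14  0.5  -0.45  1.87  0.28  0.84 -0.98] F [-1.1 -2.9  2.1] M [-0.58  0.43  0.12] op 17.0
n 1636 1107 topz [141.2 141.9 142.3] top tool ctr [ -0.3  -8.2 -35.2] min [ -9.7 -22.9 -37.5] max [  8.1  17.2 -32. ] world ctr [580.   63.4 141.6] rect ((-0.7213683128356934, -2.3250732421875), (39.836402893066406, 14.667149543762207), 82.60592651367188)
```

View pics/wrist_o.png

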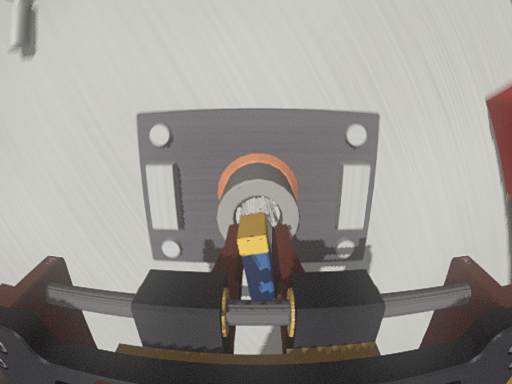

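Turned 316° and sunk about 7.2 mm since the drop. The remaining 44° is about 0.64 rad plus the alignment when the grip closes.

{"name": "step_arm", "arguments": {
  "motion": [0,0,0.128,0,0,0.001,0.62,0,0,0.128,0,0,0,0.62,0,0,0.128,0,0,0,0.62,0,0,0.128,0,0,0,0.62,0,0,0.128,0,0,0,0.62]
}}

```text
time: 15.25
tcp_pos: [576.3, 56.5, 105.2]
tool_rot: [[0.398, -0.918, -0.0], [-0.918, -0.398, -0.001], [0.001, 0.001, -1.0]]
wrist_force: [-0.5, -2.6, 0.9]
opening: 17.0
```

{"name": "step_arm", "arguments": {
  "motion": [0,0,0,0,0,0,0.7,0,0,0,0,0,0,0.8,0,0,0,0,0,0,0.9,0,0,0,0,0,0,1,0,0,0,0,0,0,1]
}}

```text
time: 15.75
tcp_pos: [576.3, 56.4, 105.0]
tool_rot: [[0.401, -0.916, -0.001], [-0.916, -0.401, -0.001], [0.0, 0.001, -1.0]]
wrist_force: [-1.3, -4.8, 1.5]
opening: 13.7
```

{"name": "step_arm", "arguments": {
  "motion": [0,0,0,0,0,0,1,0,0,0,0,0,0,1,0,0,0,0,0,0,1,0,0,0,0,0,0,1,0,0,0,0,0,0,1]
}}

```text
time: 16.25
tcp_pos: [576.3, 56.4, 105.0]
tool_rot: [[0.401, -0.916, -0.001], [-0.916, -0.401, -0.001], [0.0, 0.001, -1.0]]
wrist_force: [-1.4, -4.8, 0.6]
opening: 14.1
```

```bash
python3 - <<'E'
from h import *
wpts('p'); look('p')
p,d=imaging.snapshot('top'); cv2.imwrite('pics/top_end.png',p[:,:,::-1])
E
```

```text
t 16.25 tcp [576.3  56.4 105. ] yaw -66.37 zax [-0.001 -0.001 -1.   ] q [ 0.03  0.48 -0.3   1.87  0.19  0.82 -1.53] F [-1.4 -4.8  0.6] M [-1.    0.36  0.07] op 14.1
n 2203 1677 topz [140.5 141.  141.4] top tool ctr [ -0.4  -4.9 -35.6] min [ -7.8 -21.6 -37.7] max [  6.4  17.2 -32.5] world ctr [580.6  58.8 140.7] rect ((-0.8126258850097656, -2.2327632904052734), (14.165438652038574, 38.754085540771484), 0.8276520371437073)
scene b 22 mean 276.4 161.0 box 262 281 155 184
scene y 1 mean 272.0 186.0 box 272 272 186 186
t 16.4 tcp [576.3  56.4 105. ] yaw -66.37 zax [-0.001 -0.001 -1.   ] q [ 0.03  0.48 -0.3   1.87  0.19  0.82 -1.53] F [-1.5 -4.5  1.3] M [-0.97  0.39  0.05] op 13.4
wrist b 205 mean 259.9 278.4 box 246 271 256 298 depth med 147.65573
wrist y 1077 mean 257.5 235.1 box 243 272 215 254 depth med 142.69571
```

View pics/wrist_p.png

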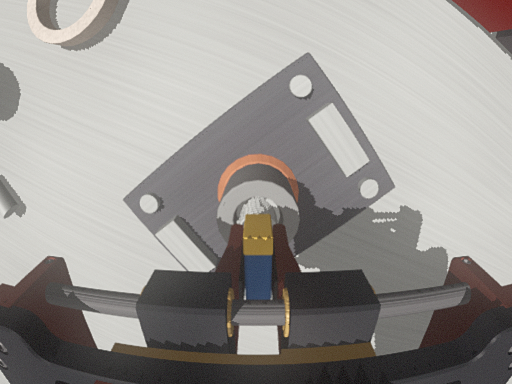

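View pics/top_end.png

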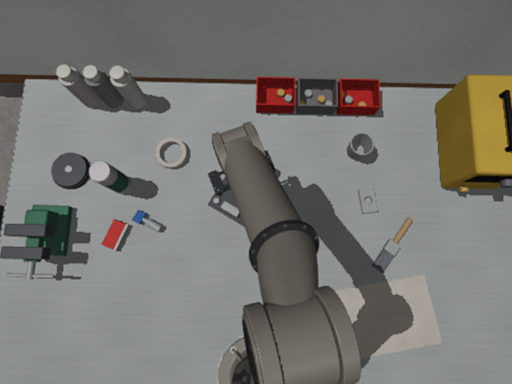

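The wing top is at z 140.5, so bolt_height is about -15.5 mm. The bolt has turned 360° since the drop and is gripped at 14 mm opening. Nothing else appears to have moved in the top view. Handing in.

```bash
python3 - <<'E'
from h import *
s=st(); print(np.abs(s['dq']).max()); print(order.hand_in())
E
```

```text
t 16.5 tcp [576.3  56.4 105. ] yaw -66.37 zax [-0.001 -0.001 -1.   ] q [ 0.03  0.48 -0.3   1.88  0.19  0.82 -1.53] F [-1.7 -4.9  1.1] M [-0.97  0.35  0.04] op 13.8
0.001492922136990143
the job is handed in; nothing more can be done
None
```

The bolt is started in the thread and one full turn in, and I handed the job in at 16.5 s with the gripper closed on its wing.

**What I did:** I held the wing loosely, like a wrench, and turned it back. It dropped about 7 mm between 1.9 and 2.3 rad; the wrist camera then gave bolt_height as about -7.4 mm. I turned it forward with one half-turn regrip, then closed the gripper fully.

**Last checks:**
- **Height:** the wing top is at z of about 140.5 mm, so bolt_height is about -15.5 mm, inside the -18.4 to -13.6 mm window. It sank about 8 mm over about 360° from where I saw it drop.
- **Grip and rest:** the fingers are shut on the wing at about 14 mm opening with the gripper commanded fully shut. Joint speeds are near zero and the wrist force is about 5 N. I inferred the finger force from this, as it is not measured directly.
- **Other things on the bench:** in the final top picture they all look to be where they started, judged by eye. The arm hides only the fixture and bare bench.

**What disagreed:** the first estimate of the bolt's axis was about 3 mm off in y (54 against 56 to 57). It showed as a side force of about 7.5 N during the backward turn, which I corrected by recentring. The exact drop angle is known only to within about 0.4 rad.

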